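# Load the machine's tool rack in setting order

### The arm

A 6-joint arm with a two-finger parallel gripper is mounted at the origin on a cart in front of the work surface, level with it; the furniture and walls round the work are solid. World frame = base frame: x ahead of the robot, y to its left, z up, the work surface at z = 0. Lengths are in mm, angles in rad, forces in N, time in s.
With the tool pointing down it reaches from about 350 to 975 mm from the base axis. Payload 7.1 kg.
Tool frame: the origin (TCP) lies on the centre line of the jaws, within the pads' length; the fingertips stand 17 mm ahead of it and the grasp point (between the pads) lies 2 mm behind it (tip_extent is the distance from the TCP to the fingertips, in mm); z points along the fingers, y is the line along which they close (so a half turn about z gives the same grasp; the last joint's range is limited). The gripper opens to 88 mm and grips with 3 to 60 N. Pads are 20 mm wide; open, the fingers measure 115 mm over their backs; the gripper's body (75 mm by 178 mm) begins 61 mm behind the grasp point.
Start: joints at [1.227, 0.423, 1.63, -0, 1.089, -0.019], TCP at [199.418, 592.315, 239.675] pointing down, gripper open.
Joint ranges: [-3, 3], [-0.9, 2.11], [0.09, 2.58], [-1.31, 4.45], [0.11, 2.69], [-2.54, 2.54]. Speed limits (rad/s): [2.39, 2.39, 3.01, 3.14, 3.14, 3.14].

### API

Orientations are given as a rotation vector (axis times angle).
In Python, from workcell import get_obs, get_image, camera_model, close_job, look_for, outline_of, pinpoint, tip_extent gives the robot as it stands.
- The arm moves only by the shell command python3 -m jog 'ROWS'. ROWS is text: rows parted by semicolons, each of 7 numbers parted by spaces: the shift along the tool's x, y, z as a fraction of full scale, then the turn, a rotation vector about the tool's x, y, z as a fraction of full scale, then the closure, from -1 (fully open) to 1 (shut). A call has 1 to 8 rows; each row is the pose to reach, as a shift and turn from the pose commanded when the call began, along the tool's axes at that moment; what a row does not reach only later rows make up. Full scale, the value 1, is 0.2 m for a shift and 30 degrees for a turn. A row lasts 1/10 s, in which the tool goes at most 50 mm and 8.59 degrees, less where a joint would pass 70% of its speed; a pose out of reach is approached as far as the arm can. A call with a number of a shift or a turn outside -1 to 1 is refused whole. A call with a gripper value outside its range is refused whole. The fingers move at their own pace and stop on an object; the grip force is fixed at half the most. Time passes only in rows, so rows that repeat a pose let the fingers close. It gives the time, the measured TCP pose, the force, the opening and the grip force at its end, in the units of the state.
- get_obs(): the state, without advancing time (a new reading comes with each control period).
- get_image(name): name is "side" or "top" or "wrist"; returns the picture (420x560x3 uint8, red, green, blue); there is no depth.
- camera_model(name): a dict with "fx", "fy", "cx", "cy" (pixels), "origin" and "orientation" of the camera in the world; the wrist camera has in their place "tool_from_camera" (4x4, takes a point from camera to tool coordinates, whose origin is the TCP and whose axes are the flange's). Camera axes: x right, y down, z forward; pixel columns grow to the right and rows downward; lengths in mm; the calibration is good to about 2 mm. A picture is of the moment at which its call begins: read the wrist's pose just before it. camera_model takes no time and is no camera call.
- close_job(): hands the job in; it is judged then, once.
Trained networks look in the newest picture that a camera, given by its name, has taken for a name from the list of things; names that differ only in an ending like _2 or _b are one class to them, and where a whole thing is asked for, a point or a joint stands for the part that bears it (a point fixed in the world has none). Each returns a list of dicts, best first, with "confidence" (0 to 1); they miss things now and then, are a little off and sometimes report something else, mostly with a low value. They report only what shows in the picture. A call takes as long as a camera call.
- look_for(target, camera): "xyz" ([x, y, z] in mm, in the coordinates of the camera as it stood for that picture, good to about 4 mm: the middle of the surface that is visible of it).
- outline_of(target, camera): "mask" (420x560 bool, what is visible of it).
- pinpoint(target, camera): "xyz" ([x, y, z] in mm, in the coordinates of the camera as it stood for that picture, good to about 4 mm: a listed point, or the origin of a listed thing).
The state is a dict: "t": time; "qpos": joint angles; "qvel": joint speeds; "joint_torque": joint torques, N m; "ee_pos": TCP position; "orientation": TCP orientation; "ft_force": force on the tool from outside, world axes, zero at the start; "moment": the same for the moment, N m; "width": finger opening in mm; "grasp_force": force on a finger pad.
Only numpy, scipy, OpenCV 4.12 (cv2) and the standard library are available. Lean on these libraries where they do the work, as an engineer would, in place of code of your own. Each camera call takes 0.05 s, during which the arm holds its last target. There are 200 camera calls.

### The job

The four cutters on the setting stand have just been measured, and the machine's tool table lists them in the order in which they stand there now. Carry all four over to the machine's tool rack, into its four empty pockets, one in each and fully seated, so that from left to right, seen from the robot, they stand in the same order as they stood on the setting stand; the touch probe that is already in the machine's rack stays where it is and is simply passed over in the order. Lower each holder into its pocket, do not let it drop.

Things in the scene. Friction and masses are not known exactly. Their poses are not given: they have to be found in the camera images.
- twist_drill: Slimmest steel tool holder: dark slotted collet nut (grip: cylinder 28 mm across, z 20 to 48 mm) with a thin pointed drill, 10 mm across, up to z 76 mm. Origin on the axis in the plane of the flange's underside (resting face), z up to the cutter; flange and taper as on the touch probe. Round: yaw free. 0.3 to 0.55 kg. Starts cutter up in any one of the setting stand's four pockets.
- end_mill: Steel tool holder: plain bright nose (grip: cylinder 38 mm across, z 20 to 48 mm) with a dark flat-ended fluted end mill, 18 mm across, up to z 72 mm. Origin on the axis in the plane of the flange's underside (resting face), z up to the cutter; flange and taper as on the touch probe. Round: yaw free. 0.3 to 0.55 kg. Starts cutter up in any one of the setting stand's four pockets.
- face_mill: Steel tool holder with a broad flat dark head (grip: cylinder 43 mm across, z 22 to 48 mm), five brass-coloured inserts round its top edge, z 52 mm. Origin on the axis in the plane of the flange's underside (resting face), z up to the cutter; flange and taper as on the touch probe. Round: yaw free. 0.3 to 0.55 kg. Starts cutter up in any one of the setting stand's four pockets.
- countersink: Steel tool holder: dark slotted nut (grip: cylinder 34 mm across, z 20 to 48 mm) with a bright cone 24 mm wide, point up at z 69 mm. Origin on the axis in the plane of the flange's underside (resting face), z up to the cutter; flange and taper as on the touch probe. Round: yaw free. 0.3 to 0.55 kg. Starts cutter up in any one of the setting stand's four pockets.
- touch_probe: Touch probe, stays put in one of the machine rack's five pockets: bright body 38 mm across, black band, thin white stylus up to z 77 mm. Origin as the others. Holder below, as on all five: flange 45 mm across, z 0 to 17 mm; under it a taper 31 mm across at z 0, 18 mm at z -47, then a stud 11 mm across to z -62 mm.
- machine_rack: Grey steel rack, fixed, the longer (372 x 80 mm), bar handles, five square black pockets. Origin mid-row in the plane of the pocket tops, 71 mm above the bench; x across the row, away from the robot; y along it, left. Pockets at x 0, y 132, 66, 0, -66, -132 mm: 35 mm through bore, 28 mm deep, centres the taper; the flange rests on the top (holder origin at z 0). Nearer or farther than the stand.
- from_twist_drill: Pocket where the twist drill stands at the start: one of four alike square black pockets, fixed, 66 mm apart in a row in the setting stand (the shorter rack: aluminium rails, plywood ends). Origin at its bore's centre in the plane of its top, 71 mm above the bench; x across the row, away from the robot; y along it to the left. 62 mm square, bore 35 mm.
- from_end_mill: Pocket where the end mill stands at the start: one of four alike square black pockets, fixed, 66 mm apart in a row in the setting stand (the shorter rack: aluminium rails, plywood ends). Origin at its bore's centre in the plane of its top, 71 mm above the bench; x across the row, away from the robot; y along it to the left. 62 mm square, bore 35 mm.
- from_face_mill: Pocket where the face mill stands at the start: one of four alike square black pockets, fixed, 66 mm apart in a row in the setting stand (the shorter rack: aluminium rails, plywood ends). Origin at its bore's centre in the plane of its top, 71 mm above the bench; x across the row, away from the robot; y along it to the left. 62 mm square, bore 35 mm.
- from_countersink: Pocket where the countersink stands at the start: one of four alike square black pockets, fixed, 66 mm apart in a row in the setting stand (the shorter rack: aluminium rails, plywood ends). Origin at its bore's centre in the plane of its top, 71 mm above the bench; x across the row, away from the robot; y along it to the left. 62 mm square, bore 35 mm.

How it is judged (in metres and radians):
At the end, for the whole second after the job is handed in: All four holders upright (0.07 rad), at rest and seated in the machine rack: axis within 8 mm of the row's centre line, flange underside within 5 mm of the pocket tops, in the same left-to-right order as their pockets on the setting stand; the touch probe upright, within 8 mm of its place (x of twist_drill in the frame of machine_rack between -0.008 and 0.008 m and y of twist_drill in the frame of machine_rack between -0.142 and 0.142 m and z of twist_drill in the frame of machine_rack between -0.005 and 0.005 m and angle between each of twist_drill, end_mill, face_mill, countersink, touch_probe's own z axis and vertical below 0.07 rad and linear speed of each of twist_drill, end_mill, face_mill, countersink below 0.02 m/s and angular speed of each of twist_drill, end_mill, face_mill, countersink below 0.2 rad/s and x of end_mill in the frame of machine_rack between -0.008 and 0.008 m and y of end_mill in the frame of machine_rack between -0.142 and 0.142 m and z of end_mill in the frame of machine_rack between -0.005 and 0.005 m and x of face_mill in the frame of machine_rack between -0.008 and 0.008 m and y of face_mill in the frame of machine_rack between -0.142 and 0.142 m and z of face_mill in the frame of machine_rack between -0.005 and 0.005 m and x of countersink in the frame of machine_rack between -0.008 and 0.008 m and y of countersink in the frame of machine_rack between -0.142 and 0.142 m and z of countersink in the frame of machine_rack between -0.005 and 0.005 m and ((y of from_twist_drill in the frame of from_end_mill above 0 m and ((y of twist_drill in the frame of machine_rack above 0.099 m and y of end_mill in the frame of machine_rack below 0.099 m) or (y of twist_drill in the frame of machine_rack above 0.033 m and y of end_mill in the frame of machine_rack below 0.033 m) or (y of twist_drill in the frame of machine_rack above -0.033 m and y of end_mill in the frame of machine_rack below -0.033 m) or (y of twist_drill in the frame of machine_rack above -0.099 m and y of end_mill in the frame of machine_rack below -0.099 m))) or (y of from_twist_drill in the frame of from_end_mill below 0 m and ((y of end_mill in the frame of machine_rack above 0.099 m and y of twist_drill in the frame of machine_rack below 0.099 m) or (y of end_mill in the frame of machine_rack above 0.033 m and y of twist_drill in the frame of machine_rack below 0.033 m) or (y of end_mill in the frame of machine_rack above -0.033 m and y of twist_drill in the frame of machine_rack below -0.033 m) or (y of end_mill in the frame of machine_rack above -0.099 m and y of twist_drill in the frame of machine_rack below -0.099 m)))) and ((y of from_twist_drill in the frame of from_face_mill above 0 m and ((y of twist_drill in the frame of machine_rack above 0.099 m and y of face_mill in the frame of machine_rack below 0.099 m) or (y of twist_drill in the frame of machine_rack above 0.033 m and y of face_mill in the frame of machine_rack below 0.033 m) or (y of twist_drill in the frame of machine_rack above -0.033 m and y of face_mill in the frame of machine_rack below -0.033 m) or (y of twist_drill in the frame of machine_rack above -0.099 m and y of face_mill in the frame of machine_rack below -0.099 m))) or (y of from_twist_drill in the frame of from_face_mill below 0 m and ((y of face_mill in the frame of machine_rack above 0.099 m and y of twist_drill in the frame of machine_rack below 0.099 m) or (y of face_mill in the frame of machine_rack above 0.033 m and y of twist_drill in the frame of machine_rack below 0.033 m) or (y of face_mill in the frame of machine_rack above -0.033 m and y of twist_drill in the frame of machine_rack below -0.033 m) or (y of face_mill in the frame of machine_rack above -0.099 m and y of twist_drill in the frame of machine_rack below -0.099 m)))) and ((y of from_twist_drill in the frame of from_countersink above 0 m and ((y of twist_drill in the frame of machine_rack above 0.099 m and y of countersink in the frame of machine_rack below 0.099 m) or (y of twist_drill in the frame of machine_rack above 0.033 m and y of countersink in the frame of machine_rack below 0.033 m) or (y of twist_drill in the frame of machine_rack above -0.033 m and y of countersink in the frame of machine_rack below -0.033 m) or (y of twist_drill in the frame of machine_rack above -0.099 m and y of countersink in the frame of machine_rack below -0.099 m))) or (y of from_twist_drill in the frame of from_countersink below 0 m and ((y of countersink in the frame of machine_rack above 0.099 m and y of twist_drill in the frame of machine_rack below 0.099 m) or (y of countersink in the frame of machine_rack above 0.033 m and y of twist_drill in the frame of machine_rack below 0.033 m) or (y of countersink in the frame of machine_rack above -0.033 m and y of twist_drill in the frame of machine_rack below -0.033 m) or (y of countersink in the frame of machine_rack above -0.099 m and y of twist_drill in the frame of machine_rack below -0.099 m)))) and ((y of from_end_mill in the frame of from_face_mill above 0 m and ((y of end_mill in the frame of machine_rack above 0.099 m and y of face_mill in the frame of machine_rack below 0.099 m) or (y of end_mill in the frame of machine_rack above 0.033 m and y of face_mill in the frame of machine_rack below 0.033 m) or (y of end_mill in the frame of machine_rack above -0.033 m and y of face_mill in the frame of machine_rack below -0.033 m) or (y of end_mill in the frame of machine_rack above -0.099 m and y of face_mill in the frame of machine_rack below -0.099 m))) or (y of from_end_mill in the frame of from_face_mill below 0 m and ((y of face_mill in the frame of machine_rack above 0.099 m and y of end_mill in the frame of machine_rack below 0.099 m) or (y of face_mill in the frame of machine_rack above 0.033 m and y of end_mill in the frame of machine_rack below 0.033 m) or (y of face_mill in the frame of machine_rack above -0.033 m and y of end_mill in the frame of machine_rack below -0.033 m) or (y of face_mill in the frame of machine_rack above -0.099 m and y of end_mill in the frame of machine_rack below -0.099 m)))) and ((y of from_end_mill in the frame of from_countersink above 0 m and ((y of end_mill in the frame of machine_rack above 0.099 m and y of countersink in the frame of machine_rack below 0.099 m) or (y of end_mill in the frame of machine_rack above 0.033 m and y of countersink in the frame of machine_rack below 0.033 m) or (y of end_mill in the frame of machine_rack above -0.033 m and y of countersink in the frame of machine_rack below -0.033 m) or (y of end_mill in the frame of machine_rack above -0.099 m and y of countersink in the frame of machine_rack below -0.099 m))) or (y of from_end_mill in the frame of from_countersink below 0 m and ((y of countersink in the frame of machine_rack above 0.099 m and y of end_mill in the frame of machine_rack below 0.099 m) or (y of countersink in the frame of machine_rack above 0.033 m and y of end_mill in the frame of machine_rack below 0.033 m) or (y of countersink in the frame of machine_rack above -0.033 m and y of end_mill in the frame of machine_rack below -0.033 m) or (y of countersink in the frame of machine_rack above -0.099 m and y of end_mill in the frame of machine_rack below -0.099 m)))) and ((y of from_face_mill in the frame of from_countersink above 0 m and ((y of face_mill in the frame of machine_rack above 0.099 m and y of countersink in the frame of machine_rack below 0.099 m) or (y of face_mill in the frame of machine_rack above 0.033 m and y of countersink in the frame of machine_rack below 0.033 m) or (y of face_mill in the frame of machine_rack above -0.033 m and y of countersink in the frame of machine_rack below -0.033 m) or (y of face_mill in the frame of machine_rack above -0.099 m and y of countersink in the frame of machine_rack below -0.099 m))) or (y of from_face_mill in the frame of from_countersink below 0 m and ((y of countersink in the frame of machine_rack above 0.099 m and y of face_mill in the frame of machine_rack below 0.099 m) or (y of countersink in the frame of machine_rack above 0.033 m and y of face_mill in the frame of machine_rack below 0.033 m) or (y of countersink in the frame of machine_rack above -0.033 m and y of face_mill in the frame of machine_rack below -0.033 m) or (y of countersink in the frame of machine_rack above -0.099 m and y of face_mill in the frame of machine_rack below -0.099 m)))) and distance of touch_probe from where it was at the start of the episode below 0.008 m).
It fails at once if the twist drill is let fall (moves faster than 0.7 m/s, a free fall of about 25 mm, while the fingers do not hold it) (linear speed of twist_drill above 0.7 m/s and contact force between the fingers and twist_drill below 0.5 N).
It fails at once if the end mill is let fall (moves faster than 0.7 m/s, a free fall of about 25 mm, while the fingers do not hold it) (linear speed of end_mill above 0.7 m/s and contact force between the fingers and end_mill below 0.5 N).
It fails at once if the face mill is let fall (moves faster than 0.7 m/s, a free fall of about 25 mm, while the fingers do not hold it) (linear speed of face_mill above 0.7 m/s and contact force between the fingers and face_mill below 0.5 N).
It fails at once if the countersink is let fall (moves faster than 0.7 m/s, a free fall of about 25 mm, while the fingers do not hold it) (linear speed of countersink above 0.7 m/s and contact force between the fingers and countersink below 0.5 N).
It fails at once if the touch probe is taken out of its pocket or shoved about (moved more than 20 mm) (distance of touch_probe from where it was at the start of the episode above 0.02 m).
It also fails if it takes over 104 s, if anything falls off the work surface, if the arm or the gripper's body presses on something with over 40 N, if the wrist force passes 120 N, or if a joint passes its speed limit or range.

## Working session

There is one attempt and no reset: what is moved stays moved. The work goes in short steps, Python scripts to look and compute and a shell command to move; the robot and the scene stay as the last step left them, time stands still between calls to the robot, and variables do not carry over. Pictures are saved under pics/ and viewed, at most 14 in all, crops included, and the job is handed in when it is done.

```bash
mkdir -p pics
cat > h.py <<'E'
import numpy as np, cv2
from scipy.spatial.transform import Rotation as R
from workcell import *
def T(cam,obs=None):
    m=camera_model(cam); M=np.eye(4)
    if cam=="wrist":
        o=obs or get_obs(); M[:3,:3]=R.from_rotvec(o["orientation"]).as_matrix(); M[:3,3]=o["ee_pos"]
        return M@np.array(m["tool_from_camera"])
    q=np.array(m["orientation"]); M[:3,:3]=R.from_rotvec(q).as_matrix() if q.shape==(3,) else q; M[:3,3]=m["origin"]
    return M
def w(M,p): return (M@np.append(p,1))[:3].round(1)
E
python3 - <<'E'
from h import *
for c in ("top","side"):
    im=get_image(c); cv2.imwrite(f"pics/{c}0.png",im[:,:,::-1]); M=T(c); print(c,M.round(2).tolist())
    for n in ["twist_drill","end_mill","face_mill","countersink","touch_probe","machine_rack","from_twist_drill","from_end_mill","from_face_mill","from_countersink"]:
        print(n,[(round(d["confidence"],2),w(M,d["xyz"]).tolist()) for d in pinpoint(n,c)[:2]])
o=get_obs();print(o["t"],o["ee_pos"],o["orientation"],R.from_rotvec(o["orientation"]).as_matrix().round(3))
E
```

```text
top [[-0.01, -0.99, 0.15, 359.11], [-1.0, 0.02, 0.02, 156.81], [-0.02, -0.15, -0.99, 968.03], [0.0, 0.0, 0.0, 1.0]]
twist_drill []
end_mill [(0.88, [449.2, 120.1, 69.0]), (0.71, [411.2, 180.8, 72.7])]
face_mill [(0.84, [379.2, 235.3, 76.0])]
countersink [(0.71, [413.7, 179.6, 70.7]), (0.16, [450.2, 124.5, 70.7])]
touch_probe []
machine_rack [(0.72, [616.9, 184.2, 69.8])]
from_twist_drill [(0.63, [489.5, 67.6, 71.6])]
from_end_mill [(0.62, [450.5, 120.8, 69.1])]
from_face_mill [(0.75, [381.1, 230.7, 70.2])]
from_countersink [(0.94, [412.0, 180.0, 68.7])]
side [[0.89, -0.18, 0.41, 144.6], [-0.45, -0.3, 0.84, -555.21], [-0.02, -0.94, -0.35, 411.81], [0.0, 0.0, 0.0, 1.0]]
twist_drill [(0.76, [487.8, 65.7, 67.8])]
end_mill [(0.72, [488.9, 61.6, 69.9]), (0.56, [451.1, 126.8, 72.0])]
face_mill [(0.96, [381.7, 228.3, 70.2]), (0.25, [451.1, 125.3, 67.9])]
countersink [(0.76, [414.8, 178.0, 71.0]), (0.61, [415.5, 180.0, 68.6])]
touch_probe [(0.9, [651.0, 130.8, 75.8])]
machine_rack [(0.78, [621.2, 188.4, 69.4])]
from_twist_drill [(0.65, [487.6, 71.4, 73.3]), (0.22, [488.8, 64.8, 73.3])]
from_end_mill [(0.57, [451.7, 122.6, 71.2]), (0.38, [649.7, 132.0, 77.4])]
from_face_mill [(0.44, [377.5, 232.9, 73.6])]
from_countersink [(0.52, [416.4, 179.5, 73.2])]
1.1 [199.42673361 592.33594485 239.69145391] [5.07964295e-01 3.10025382e+00 1.10956738e-04] [[-0.948  0.319  0.   ]
 [ 0.319  0.948  0.   ]
 [ 0.     0.    -1.   ]]
```

View pics/top0.png

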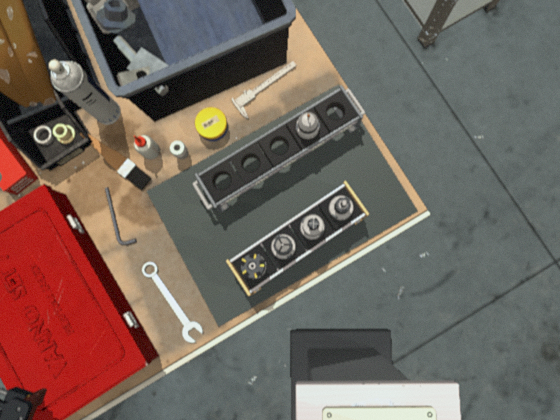

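View pics/side0.png

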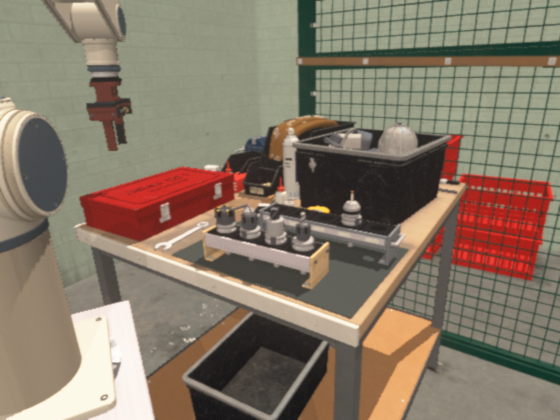

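The four cutters stand at top-image pixels (253,266), (284,246), (313,227) and (342,207). From left to right they look like face mill, countersink, end mill and twist drill. The probe is in the rack's fourth pocket at (307,125). The measured 66 mm spacing and 71 mm height match the spec. Next I'll move the wrist camera over the racks to refine this.

```bash
cat >> h.py <<'E'
def go(x,y,z,yaw):
    "fractions to reach world x,y,z with tool y axis at yaw deg, tool down"
    o=get_obs(); A=R.from_rotvec(o["orientation"]).as_matrix()
    c,s=np.cos(np.radians(yaw)),np.sin(np.radians(yaw))
    B=np.array([[-s,c,0],[c,s,0],[0,0,-1]]).T.copy()
    B=np.column_stack([[-s,c,0],[c,s,0],[0,0,-1]])
    d=A.T@(np.array([x,y,z])-o["ee_pos"])/200; r=np.degrees(R.from_matrix(A.T@B).as_rotvec())/30
    print("t",round(o["t"],2),"pos",np.round(o["ee_pos"],1),"shift",d.round(4),"turn",r.round(4))
E
python3 -m jog '-1 -0.68 -0.4 0 0 1 -1;-1 -0.68 -0.4 0 0 1 -1;-1 -0.68 -0.4 0 0 1 -1;-1 -0.68 -0.4 0 0 1 -1;-1 -0.68 -0.4 0 0 1 -1;-1 -0.68 -0.4 0 0 1 -1'
python3 -c "
from h import *
go(480,180,340,33.4)"
```

```text
t: 1.7
ee_pos: [348.5, 396.9, 321.9]
orientation: [1.298, 2.859, 0.004]
ft_force: [-0.0, 1.3, 0.5]
width: 87.7
grasp_force: 0.0
t 1.7 pos [348.5 396.9 321.9] shift [-1.2494 -0.2181 -0.0903] turn [0.0065 0.0011 0.2585]
```

```bash
python3 -m jog '-1 -0.22 -0.1 0 0 0.26 -1;-1 -0.22 -0.1 0 0 0.26 -1;-1 -0.22 -0.1 0 0 0.26 -1;-1 -0.22 -0.1 0 0 0.26 -1;-1 -0.22 -0.1 0 0 0.26 -1;-1 -0.22 -0.1 0 0 0.26 -1;-1 -0.22 -0.1 0 0 0.26 -1'
python3 - <<'E'
from h import *
o=get_obs();M=T("wrist",o)
im=get_image("wrist"); cv2.imwrite("pics/w1.png",im[:,:,::-1])
print(M.round(2).tolist(),o["ee_pos"])
for n in ["twist_drill","end_mill","face_mill","countersink","touch_probe","machine_rack","from_twist_drill","from_end_mill","from_face_mill","from_countersink"]:
    print(n,[(round(d["confidence"],2),w(M,d["xyz"]).tolist()) for d in pinpoint(n,"wrist")[:2]])
E
```

```text
t: 2.4
ee_pos: [444.3, 221.3, 339.4]
orientation: [-1.484, -2.768, 0.0]
ft_force: [-0.2, 0.0, 0.4]
width: 87.9
grasp_force: 0.0
[[0.83, 0.53, 0.16, 399.25], [0.55, -0.8, -0.25, 288.64], [-0.0, 0.29, -0.96, 484.48], [0.0, 0.0, 0.0, 1.0]] [444.28334953 221.31661921 339.35743677]
twist_drill [(0.56, [486.1, 66.9, 71.4])]
end_mill [(0.66, [452.2, 120.6, 70.7])]
face_mill [(0.67, [380.2, 231.7, 69.6])]
countersink [(0.86, [412.9, 179.8, 73.2])]
touch_probe [(0.84, [651.7, 125.1, 67.4])]
machine_rack []
from_twist_drill [(0.81, [486.8, 65.3, 71.1])]
from_end_mill [(0.96, [448.7, 121.2, 66.3])]
from_face_mill []
from_countersink [(0.75, [418.9, 173.7, 70.0]), (0.7, [413.6, 177.6, 69.1])]
```

View pics/w1.png

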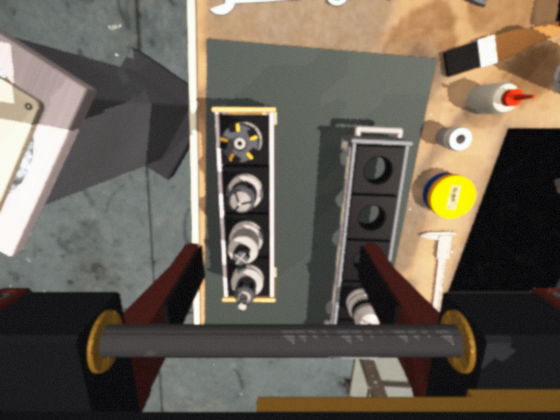

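The wrist image shows the face mill at (240,143), two tools at (243,192) and (245,243), and the drill at (247,282). The rack's empty bores are at (378,169) and (372,215). I'll zoom in to identify the two middle tools, then fit both rows.

Run:
```python
from h import *
im=cv2.imread("pics/w1.png"); t=cv2.imread("pics/top0.png")
a=cv2.resize(im[100:320,200:290],None,fx=2.7,fy=2.7,interpolation=3)
b=cv2.resize(t[180:295,225:370],None,fx=3.4,fy=3.4,interpolation=3)
H=594; c=np.zeros((H,a.shape[1]+b.shape[1],3),np.uint8); c[:a.shape[0],:a.shape[1]]=a[:H]; c[:b.shape[0],a.shape[1]:]=b
cv2.imwrite("pics/z1.png",c)
# bore centres in top image & wrist image -> plane z=71
def ray(M,m,u,v,z=71):
    d=M[:3,:3]@np.array([(u-m["cx"])/m["fx"],(v-m["cy"])/m["fy"],1]); return (M[:3,3]+d*(z-M[2,3])/d[2])[:2].round(1)
for cam,img,seeds in (("top",t,[(222,181),(250,162),(279,145),(336,112)]),("wrist",im,[(378,169),(372,215)])):
    M=T(cam);m=camera_model(cam);g=cv2.cvtColor(img,cv2.COLOR_BGR2GRAY)
    for s in seeds: print(cam,s,ray(M,m,*s))
stand=np.array([[380.3,231.8],[413.5,179],[450.6,122],[487.6,66.7]])
i=np.arange(4);px=np.polyfit(i,stand,1);print("stand",px, np.degrees(np.arctan2(px[0][0],-px[0][1])))
```

```text
top (222, 181) [545.1 296.7]
top (250, 162) [582.2 241.8]
top (279, 145) [615.6 184.4]
top (336, 112) [681.1  70.3]
wrist (378, 169) [547.  297.6]
wrist (372, 215) [580.4 243. ]
stand [[ 35.9  -55.23]
 [379.15 232.72]] 33.02423219513672
```

View pics/z1.png

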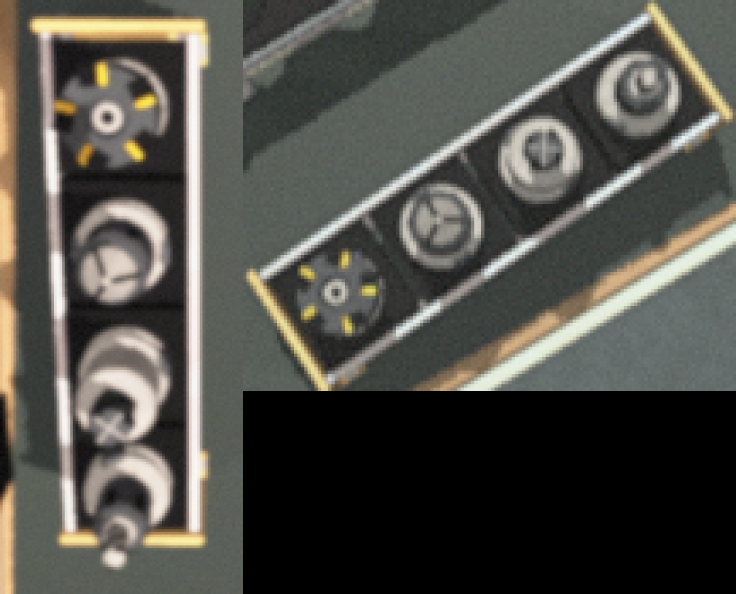

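The order is confirmed, left to right: face mill, countersink, end mill, twist drill. The rack pockets fit 66 mm spacing with the yaw about 31°. Before the first descent I'll work out the approach move and check the crate clearance.

Run:
```python
from h import *
def P(c):
    m=camera_model(c);K=np.array([[m["fx"],0,m["cx"]],[0,m["fy"],m["cy"]],[0,0,1]]);return K@np.linalg.inv(T(c))[:3]
for a,b in (((293,8),(452,136)),((108,85),(305,152)),((211,123),(318,210))):
    X=cv2.triangulatePoints(P("top"),P("side"),np.array(a,float),np.array(b,float));print((X[:3]/X[3]).ravel().round(0))
go(379.2,232.7,200,33)
```

```text
[857. 121. 229.]
[717. 488. 165.]
[679. 326.  32.]
t 2.95 pos [444.7 220.7 339.7] shift [ 0.2315 -0.2395  0.6984] turn [0.0001 0.     0.0204]
```

```bash
python3 -m jog '0.23 -0.24 0.7 0 0 0.02 -1;0.23 -0.24 0.7 0 0 0.02 -1;0.23 -0.24 0.7 0 0 0.02 -1;0.23 -0.24 0.7 0 0 0.02 -1;0.23 -0.24 0.7 0 0 0.02 -1;0.23 -0.24 0.7 0 0 0.02 -1'
python3 - <<'E'
from h import *
o=get_obs();M=T("wrist",o)
im=get_image("wrist"); cv2.imwrite("pics/w2.png",im[:,:,::-1])
print([(round(d["confidence"],2),w(M,d["xyz"]).tolist()) for d in pinpoint("face_mill","wrist")[:2]])
go(379.2,232.7,108,33)
E
```

```text
t: 3.55
ee_pos: [381.7, 233.2, 201.7]
orientation: [1.498, 2.759, 0.005]
ft_force: [0.6, 0.5, 0.8]
width: 88.0
grasp_force: 0.0
[(0.72, [381.1, 231.0, 72.9])]
t 3.65 pos [381.7 233.1 201.8] shift [ 0.0054 -0.0136  0.469 ] turn [ 0.0087  0.0006 -0.0013]
```

View pics/w2.png

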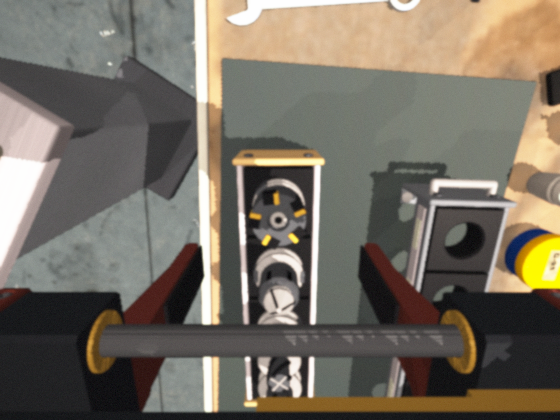

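The face mill is at (277,220), centred between the fingers, so I'll descend and grip.

```bash
python3 -m jog '0 -0.007 0.2 0 0 0 -1;0.005 -0.007 0.4 0 0 0 -1;0.005 -0.007 0.465 0 0 0 -1;0.005 -0.007 0.465 0 0 0 -1;0.005 -0.007 0.465 0 0 0 1;0.005 -0.007 0.465 0 0 0 1;0.005 -0.007 0.465 0 0 0 1;0.005 -0.007 0.465 0 0 0 1'
python3 -c "
from h import *
go(381,233,200,33)"
```

```text
t: 4.45
ee_pos: [378.3, 232.6, 107.6]
orientation: [1.499, 2.76, 0.003]
ft_force: [0.4, -0.0, -0.5]
width: 59.2
grasp_force: 0.0
t 4.45 pos [378.3 232.6 107.6] shift [-0.0059  0.0134 -0.462 ] turn [ 0.0038  0.0002 -0.0003]
```

```bash
python3 -m jog '0 0 0 0 0 0 1;0 0 0 0 0 0 1;0 0 0 0 0 0 1;0 0 0 0 0 0 1;0 0 0 0 0 0 1;0 0 0 0 0 0 1'
python3 -c "
from h import *
go(381,233,205,33)"
```

```text
t: 5.05
ee_pos: [378.3, 232.7, 107.0]
orientation: [1.499, 2.76, 0.002]
ft_force: [1.1, 1.4, 6.3]
width: 42.4
grasp_force: 30.0
t 5.05 pos [378.3 232.7 107. ] shift [-0.0062  0.0131 -0.4899] turn [ 0.0027  0.0001 -0.0004]
```

```bash
python3 -m jog '0 0 -0.1 0 0 0 1;0 0 -0.2 0 0 0 1;0 0 -0.3 0 0 0 1;0 0 -0.4 0 0 0 1;0 0 -0.5 0 0 0 1;0 0 -0.5 0 0 0 1'
python3 - <<'E'
from h import *
c=np.array([615,185.]);u=np.array([-.515,.857])
for y in (132,66,0,-132): print(y,(c+u*y).round(1))
go(*(c+u*132),205,31)
E
```

```text
t: 5.65
ee_pos: [377.9, 232.5, 207.8]
orientation: [1.499, 2.76, 0.003]
ft_force: [-0.3, 1.2, -5.5]
width: 42.7
grasp_force: 30.0
132 [547.  298.1]
66 [581.  241.6]
0 [615. 185.]
-132 [683.   71.9]
t 5.65 pos [377.9 232.5 207.8] shift [-0.1851  0.8877  0.0158] turn [0.0038 0.0001 0.0664]
```

```bash
python3 -m jog '-0.03 0.15 0 0 0 0.01 1;-0.07 0.33 0 0 0 0.03 1;-0.11 0.51 0.01 0 0 0.04 1;-0.15 0.69 0.01 0 0 0.05 1;-0.18 0.84 0.01 0 0 0.066 1;-0.185 0.887 0.015 0 0 0.066 1;-0.185 0.887 0.015 0 0 0.066 1;-0.185 0.887 0.015 0 0 0.066 1'
python3 - <<'E'
from h import *
o=get_obs();M=T("wrist",o)
im=get_image("wrist"); cv2.imwrite("pics/w3.png",im[:,:,::-1])
print([(round(d["confidence"],2),w(M,d["xyz"]).tolist()) for d in pinpoint("face_mill","wrist")[:2]])
print([(round(d["confidence"],2),w(M,d["xyz"]).tolist()) for d in pinpoint("machine_rack","wrist")[:2]])
go(547,298.1,130,31)
m=camera_model("wrist");Mi=np.linalg.inv(M)
for y in (132,66):
  p=Mi@np.append(np.array([615,185])+np.array([-.515,.857])*y,[71,1]);print(y,p[0]/p[2]*m["fx"]+m["cx"],p[1]/p[2]*m["fy"]+m["cy"])
E
```

```text
t: 6.45
ee_pos: [544.6, 297.0, 201.8]
orientation: [-1.545, -2.733, 0.006]
ft_force: [0.5, -0.7, -5.5]
width: 42.6
grasp_force: 30.0
[(0.95, [544.6, 294.5, 164.8])]
[]
t 6.6 pos [545.3 297.3 203.3] shift [-0.0013  0.01    0.3666] turn [-0.0028 -0.0002  0.0009]
132 284.7409027492556 204.14450868707584
66 284.4235533634044 269.3098483522661
```

View pics/w3.png

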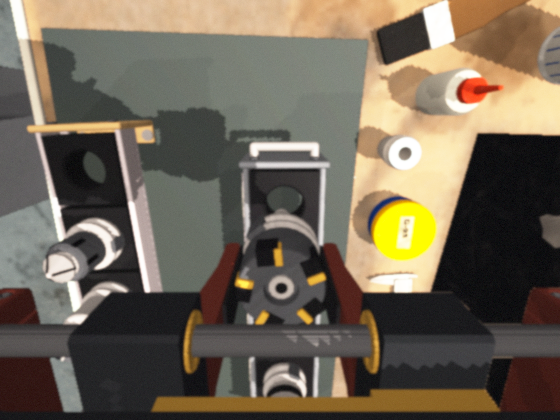

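The bore is visible at about (284,197), but I predicted (285,204). I'll zoom in to check the offset along the row.

Run:
```python
from h import *
im=cv2.imread("pics/w3.png")
o=get_obs();M=T("wrist",o);m=camera_model("wrist");Mi=np.linalg.inv(M)
def pr(p): 
    q=Mi@np.append(p,1);return q[0]/q[2]*m["fx"]+m["cx"],q[1]/q[2]*m["fy"]+m["cy"]
c=np.array([615,185.]);u=np.array([-.515,.857]);v=np.array([.857,.515])
big=cv2.resize(im[120:300,210:360],None,fx=4,fy=4,interpolation=3)[:600]
th=np.linspace(0,2*np.pi,60)
def draw(P,col): 
    a=np.array([[( x-210+.5)*4,(y-120+.5)*4] for x,y in map(pr,P)],int);cv2.polylines(big,[a],False,col,1)
for yc,col in ((132,(0,255,0)),(138,(0,0,255))):
  draw([np.append(c+u*(yc+17.5*np.sin(t))+v*17.5*np.cos(t),71) for t in th],col)
# rack ends 186 mm
  draw([np.append(c+u*(yc+54)+v*k,71) for k in (-40,40)],col)
cv2.imwrite("pics/z2.png",big)
```

```text
(no output)
```

View pics/z2.png

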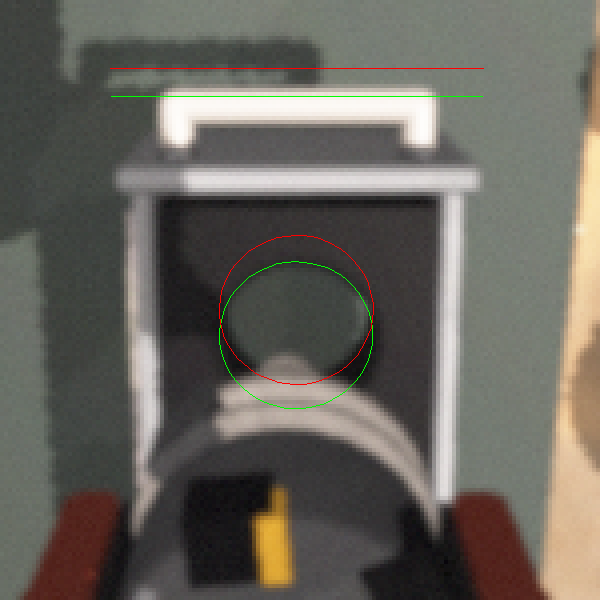

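The predicted circle (green) matches the bore. I'll check where the mill's hub pixel puts it relative to the jaws along the row.

Run:
```python
from h import *
o=get_obs();M=T("wrist",o);m=camera_model("wrist")
u,v=281.5,288;d=M[:3,:3]@np.array([(u-m["cx"])/m["fx"],(v-m["cy"])/m["fy"],1])
for z in (214,218,222): print(z,(M[:3,3]+d*(z-M[2,3])/d[2])[:2].round(1),o["ee_pos"].round(1))
go(547,298.1,130,31)
```

```text
214 [545.7 296.7] [545.3 297.3 203.3]
218 [544.4 298.8] [545.3 297.3 203.3]
222 [543.2 300.9] [545.3 297.3 203.3]
t 6.6 pos [545.3 297.3 203.3] shift [-0.0013  0.01    0.3666] turn [-0.0028 -0.0002  0.0009]
```

```bash
python3 -m jog '0 0.005 0.1 0 0 0 1;0 0.005 0.2 0 0 0 1;0 0.005 0.28 0 0 0 1;0 0.005 0.36 0 0 0 1;0 0.005 0.36 0 0 0 1;0 0.005 0.36 0 0 0 1'
python3 -c "
from h import *
go(547,298.1,108,31)"
```

```text
t: 7.2
ee_pos: [547.4, 298.4, 131.6]
orientation: [-1.547, -2.734, 0.001]
ft_force: [0.5, 0.3, -4.8]
width: 42.4
grasp_force: 30.0
t 7.2 pos [547.4 298.4 131.6] shift [-0.0002 -0.0022  0.1179] turn [-0.0009 -0.      0.0003]
```

```bash
python3 -m jog '0 -0.002 0.04 0 0 0 1;0 -0.002 0.08 0 0 0 1;0 -0.002 0.1 0 0 0 1;0 -0.002 0.115 0 0 0 1;0 -0.002 0.122 0 0 0 1;0 -0.002 0.122 0 0 0 1'
```

```text
t: 7.8
ee_pos: [547.2, 298.2, 107.3]
orientation: [1.547, 2.734, 0.0]
ft_force: [0.2, -0.5, -4.9]
width: 42.7
grasp_force: 30.0
```

```bash
python3 -m jog '0 0 0.005 0 0 0 1;0 0 0.01 0 0 0 1;0 0 0.01 0 0 0 1'
```

```text
t: 8.1
ee_pos: [547.4, 298.3, 107.0]
orientation: [1.546, 2.734, 0.001]
ft_force: [-4.6, -1.6, 9.0]
width: 42.6
grasp_force: 30.0
```

```bash
python3 -m jog '0 0 0 0 0 0 -1;0 0 0 0 0 0 -1;0 0 0 0 0 0 -1;0 0 0 0 0 0 -1;0 0 -0.1 0 0 0 -1;0 0 -0.3 0 0 0 -1;0 0 -0.5 0 0 0 -1;0 0 -0.5 0 0 0 -1'
python3 - <<'E'
from h import *
o=get_obs();M=T("wrist",o);im=get_image("wrist");cv2.imwrite("pics/w4.png",im[:,:,::-1])
for n in("face_mill","countersink"): print(n,[(round(d["confidence"],2),w(M,d["xyz"]).tolist()) for d in pinpoint(n,"wrist")[:2]])
go(415,177.5,205,33)
E
```

```text
t: 8.9
ee_pos: [550.1, 299.8, 211.0]
orientation: [1.544, 2.73, 0.013]
ft_force: [1.0, -0.4, -0.3]
width: 87.8
grasp_force: 0.0
face_mill [(0.59, [547.2, 297.3, 73.6])]
countersink [(0.58, [414.0, 176.1, 72.9])]
t 9.05 pos [546.7 298.  204.8] shift [-1.77e-01 -8.75e-01 -5.00e-04] turn [-0.0009 -0.0001 -0.0663]
```

View pics/w4.png

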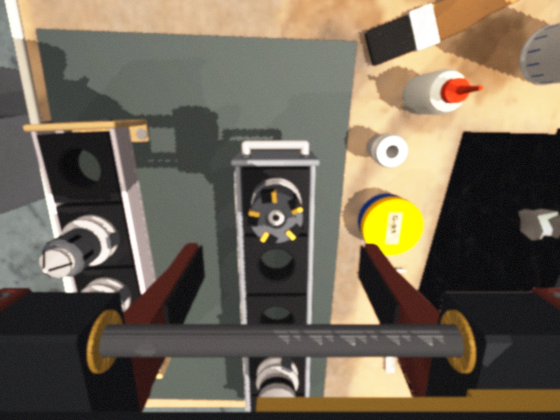

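The face mill sits in the first pocket at (277,213), so next is the countersink.

```bash
python3 -m jog '-0.04 -0.2 0 0 0 -0.02 -1;-0.09 -0.44 0 0 0 -0.03 -1;-0.13 -0.66 0 0 0 -0.05 -1;-0.177 -0.875 0 0 0 -0.066 -1;-0.177 -0.875 0 0 0 -0.066 -1;-0.177 -0.875 0 0 0 -0.066 -1;-0.177 -0.875 0 0 0 -0.066 -1'
python3 -c "
from h import *
go(415,177.5,108,33)"
```

```text
t: 9.75
ee_pos: [416.2, 178.2, 204.9]
orientation: [1.499, 2.761, 0.0]
ft_force: [0.3, 1.0, 0.7]
width: 87.6
grasp_force: 0.0
t 9.75 pos [416.2 178.2 204.9] shift [ 4.000e-04 -7.200e-03  4.846e-01] turn [ 0.0003 -0.0001 -0.0004]
```

```bash
python3 -m jog '0 -0.003 0.2 0 0 0 -1;0 -0.003 0.4 0 0 0 -1;0 -0.003 0.483 0 0 0 -1;0 -0.003 0.483 0 0 0 -1;0 -0.003 0.483 0 0 0 0;0 -0.003 0.483 0 0 0 1;0 -0.003 0.483 0 0 0 1;0 -0.003 0.483 0 0 0 1'
python3 -m jog '0 0 0 0 0 0 1;0 0 0 0 0 0 1;0 0 0 0 0 0 1;0 0 0 0 0 0 1;0 0 0 0 0 0 1;0 0 0 0 0 0 1'
```

```text
t: 10.55
ee_pos: [415.5, 177.6, 109.6]
orientation: [1.499, 2.76, 0.002]
ft_force: [-0.1, -0.2, -0.5]
width: 59.5
grasp_force: 0.0
t: 11.15
ee_pos: [415.1, 177.4, 108.8]
orientation: [1.499, 2.76, 0.001]
ft_force: [0.2, 0.6, 3.9]
width: 33.3
grasp_force: 30.0
```

```bash
python3 -m jog '0 0 0 0 0 0 1;0 0 -0.1 0 0 0 1;0 0 -0.2 0 0 0 1;0 0 -0.3 0 0 0 1;0 0 -0.4 0 0 0 1;0 0 -0.5 0 0 0 1;0 0 -0.5 0 0 0 1;0 0 -0.5 0 0 0 1'
python3 -c "
from h import *
go(581,241.6,205,31)"
```

```text
t: 11.95
ee_pos: [414.3, 177.1, 208.0]
orientation: [-1.499, -2.76, 0.001]
ft_force: [0.1, 0.4, -4.0]
width: 33.7
grasp_force: 30.0
t 11.95 pos [414.3 177.1 208. ] shift [-0.1834  0.8745  0.0144] turn [-0.0012 -0.0002  0.0663]
```

```bash
python3 -m jog '-0.03 0.15 0 0 0 0.01 1;-0.07 0.33 0 0 0 0.03 1;-0.11 0.51 0.01 0 0 0.04 1;-0.15 0.69 0.01 0 0 0.05 1;-0.18 0.83 0.01 0 0 0.066 1;-0.183 0.874 0.015 0 0 0.066 1;-0.183 0.874 0.015 0 0 0.066 1;-0.183 0.874 0.015 0 0 0.066 1'
python3 -c "
from h import *
go(581,241.6,130,31)"
```

```text
t: 12.75
ee_pos: [579.5, 241.1, 204.0]
orientation: [-1.545, -2.733, 0.005]
ft_force: [-0.6, 0.3, -2.6]
width: 33.9
grasp_force: 30.0
t 12.75 pos [579.5 241.1 204. ] shift [-0.0022  0.0092  0.3701] turn [-0.0073 -0.0012  0.0008]
```

```bash
python3 -m jog '0 0.002 0.1 0 0 0 1;0 0.002 0.2 0 0 0 1;0 0.002 0.28 0 0 0 1;0 0.002 0.36 0 0 0 1;0 0.002 0.38 0 0 0 1;0 0.002 0.38 0 0 0 1;0 0.002 0.38 0 0 0 1'
python3 -c "
from h import *
go(581,241.6,109,31)"
```

```text
t: 13.45
ee_pos: [582.1, 242.2, 130.2]
orientation: [1.546, 2.734, 0.001]
ft_force: [0.3, -0.3, -3.0]
width: 33.4
grasp_force: 30.0
t 13.45 pos [582.1 242.2 130.2] shift [ 0.0004 -0.0065  0.1061] turn [0.0016 0.0003 0.0003]
```

```bash
python3 -m jog '0 -0.005 0.04 0 0 0 1;0 -0.005 0.08 0 0 0 1;0 -0.005 0.1 0 0 0 1;0 -0.005 0.107 0 0 0 1;0 -0.005 0.112 0 0 0 1;0 -0.005 0.112 0 0 0 1;0 -0.005 0.112 0 0 0 1'
```

```text
t: 14.15
ee_pos: [580.5, 241.4, 108.7]
orientation: [-1.546, -2.734, 0.001]
ft_force: [-6.9, -2.8, 11.1]
width: 33.7
grasp_force: 30.0
```

```bash
python3 -m jog '0 0 0 0 0 0 -1;0 0 0 0 0 0 -1;0 0 0 0 0 0 -1;0 0 0 0 0 0 -1;0 0 -0.1 0 0 0 -1;0 0 -0.3 0 0 0 -1;0 0 -0.5 0 0 0 -1;0 0 -0.5 0 0 0 -1'
python3 - <<'E'
from h import *
o=get_obs();M=T("wrist",o);im=get_image("wrist");cv2.imwrite("pics/w5.png",im[:,:,::-1])
for n in("face_mill","countersink","end_mill"): print(n,[(round(d["confidence"],2),w(M,d["xyz"]).tolist()) for d in pinpoint(n,"wrist")[:2]])
go(451,122.3,205,33)
E
```

```text
t: 14.95
ee_pos: [584.1, 242.8, 213.0]
orientation: [1.544, 2.729, 0.012]
ft_force: [0.8, -0.1, -0.3]
width: 87.6
grasp_force: 0.0
face_mill [(0.63, [548.8, 297.6, 73.9])]
countersink []
end_mill [(0.55, [453.2, 118.3, 71.3])]
t 15.15 pos [580.1 241.2 206. ] shift [-0.1771 -0.8594  0.0066] turn [-0.0039 -0.0007 -0.0663]
```

```bash
python3 -m jog '-0.04 -0.2 0 0 0 -0.02 -1;-0.09 -0.44 0 0 0 -0.03 -1;-0.13 -0.66 0 0 0 -0.05 -1;-0.177 -0.862 0 0 0 -0.066 -1;-0.177 -0.862 0 0 0 -0.066 -1;-0.177 -0.862 0 0 0 -0.066 -1;-0.177 -0.862 0 0 0 -0.066 -1'
python3 - <<'E'
from h import *
o=get_obs();M=T("wrist",o);im=get_image("wrist");cv2.imwrite("pics/w6.png",im[:,:,::-1])
print([(round(d["confidence"],2),w(M,d["xyz"]).tolist()) for d in pinpoint("end_mill","wrist")[:2]])
go(451,122.3,109,33)
E
```

```text
t: 15.85
ee_pos: [452.3, 122.9, 207.0]
orientation: [1.499, 2.761, 0.0]
ft_force: [0.8, -0.0, 0.4]
width: 87.8
grasp_force: 0.0
[(0.63, [454.2, 119.7, 73.3])]
t 15.95 pos [452.4 123.1 207. ] shift [ 0.0005 -0.0078  0.49  ] turn [ 0.0003 -0.      0.0008]
```

View pics/w6.png

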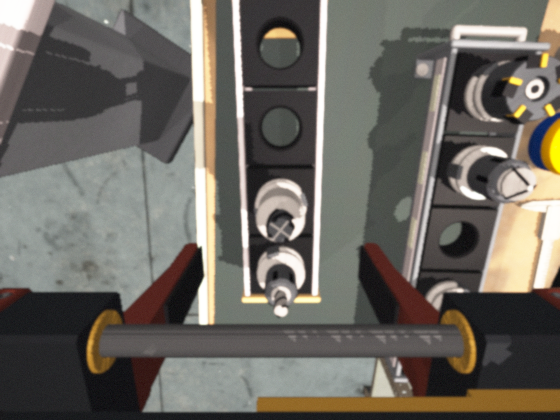

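The face mill and countersink stand in the first two rack pockets. The end mill at (280,210) is centred between the jaws, so I'll grip it.

```bash
python3 -m jog '0 -0.004 0.2 0 0 0 -1;0 -0.004 0.4 0 0 0 -1;0 -0.004 0.488 0 0 0 -1;0 -0.004 0.488 0 0 0 -1;0 -0.004 0.488 0 0 0 0;0 -0.004 0.488 0 0 0 1;0 -0.004 0.488 0 0 0 1;0 -0.004 0.488 0 0 0 1'
python3 -m jog '0 0 0 0 0 0 1;0 0 0 0 0 0 1;0 0 0 0 0 0 1;0 0 0 0 0 0 1;0 0 0 0 0 0 1;0 0 0 0 0 0 1'
```

```text
t: 16.75
ee_pos: [451.4, 122.1, 110.6]
orientation: [1.499, 2.759, 0.002]
ft_force: [0.2, -0.1, 0.6]
width: 59.0
grasp_force: 0.0
t: 17.35
ee_pos: [451.1, 122.0, 109.9]
orientation: [1.499, 2.76, 0.001]
ft_force: [-0.1, 0.3, 4.9]
width: 37.4
grasp_force: 30.0
```

```bash
python3 -m jog '0 0 0 0 0 0 1;0 0 -0.1 0 0 0 1;0 0 -0.2 0 0 0 1;0 0 -0.3 0 0 0 1;0 0 -0.4 0 0 0 1;0 0 -0.5 0 0 0 1;0 0 -0.5 0 0 0 1;0 0 -0.5 0 0 0 1'
python3 -c "
from h import *
go(614.2,184.5,205,31)"
```

```text
t: 18.15
ee_pos: [449.9, 121.7, 208.8]
orientation: [-1.499, -2.76, 0.002]
ft_force: [0.2, 0.2, -4.5]
width: 37.4
grasp_force: 30.0
t 18.15 pos [449.9 121.7 208.8] shift [-0.184   0.8603  0.0176] turn [-0.0025 -0.0007  0.0664]
```

```bash
python3 -m jog '-0.03 0.15 0 0 0 0.01 1;-0.07 0.33 0 0 0 0.03 1;-0.11 0.51 0.01 0 0 0.04 1;-0.15 0.69 0.01 0 0 0.05 1;-0.18 0.82 0.01 0 0 0.066 1;-0.183 0.86 0.015 0 0 0.066 1;-0.183 0.86 0.015 0 0 0.066 1;-0.183 0.86 0.015 0 0 0.066 1'
python3 -c "
from h import *
go(614.2,184.5,130,31)"
```

```text
t: 18.95
ee_pos: [612.9, 184.3, 205.0]
orientation: [-1.545, -2.732, 0.005]
ft_force: [-0.2, -0.1, -4.0]
width: 37.2
grasp_force: 30.0
t 18.95 pos [612.9 184.3 205. ] shift [-0.0028  0.0078  0.3748] turn [-0.0075 -0.0019  0.0007]
```

```bash
python3 -m jog '0 0 0.1 0 0 0 1;0 0 0.2 0 0 0 1;0 0 0.28 0 0 0 1;0 0 0.36 0 0 0 1;0 0 0.38 0 0 0 1;0 0 0.38 0 0 0 1;0 0 0.38 0 0 0 1'
python3 -c "
from h import *
go(614.2,184.5,110,31)"
```

```text
t: 19.65
ee_pos: [615.3, 185.0, 131.3]
orientation: [1.546, 2.734, 0.001]
ft_force: [1.8, 0.6, -3.8]
width: 37.5
grasp_force: 30.0
t 19.65 pos [615.3 185.  131.3] shift [ 0.0007 -0.0064  0.1065] turn [0.0019 0.0005 0.0003]
```

```bash
python3 -m jog '0 -0.005 0.04 0 0 0 1;0 -0.005 0.08 0 0 0 1;0 -0.005 0.1 0 0 0 1;0 -0.005 0.107 0 0 0 1;0 -0.005 0.111 0 0 0 1;0 -0.005 0.111 0 0 0 1;0 -0.005 0.111 0 0 0 1'
```

```text
t: 20.35
ee_pos: [613.6, 184.2, 109.8]
orientation: [-1.546, -2.734, 0.001]
ft_force: [-6.6, -2.0, 9.2]
width: 37.4
grasp_force: 30.0
```

```bash
python3 -m jog '0 0 0 0 0 0 -1;0 0 0 0 0 0 -1;0 0 0 0 0 0 -1;0 0 0 0 0 0 -1;0 0 -0.1 0 0 0 -1;0 0 -0.3 0 0 0 -1;0 0 -0.5 0 0 0 -1;0 0 -0.5 0 0 0 -1'
python3 -c "
from h import *
go(487,67.2,205,33)"
```

```text
t: 21.15
ee_pos: [617.4, 185.4, 214.4]
orientation: [1.543, 2.728, 0.011]
ft_force: [1.1, 0.2, 0.8]
width: 87.5
grasp_force: 0.0
t 21.15 pos [617.4 185.4 214.4] shift [-0.1703 -0.8636  0.0389] turn [ 0.0184  0.0053 -0.0663]
```

```bash
python3 -m jog '-0.04 -0.2 0 0 0 -0.02 -1;-0.09 -0.44 0 0 0 -0.03 -1;-0.13 -0.66 0 0 0 -0.05 -1;-0.175 -0.85 0 0 0 -0.066 -1;-0.175 -0.85 0 0 0 -0.066 -1;-0.175 -0.85 0 0 0 -0.066 -1;-0.175 -0.85 0 0 0 -0.066 -1'
python3 - <<'E'
from h import *
o=get_obs();M=T("wrist",o);im=get_image("wrist");cv2.imwrite("pics/w7.png",im[:,:,::-1])
print([(round(d["confidence"],2),w(M,d["xyz"]).tolist()) for d in pinpoint("twist_drill","wrist")[:2]])
go(487,67.2,109,33)
E
```

```text
t: 21.85
ee_pos: [487.4, 67.2, 208.5]
orientation: [1.499, 2.76, 0.001]
ft_force: [0.1, -0.1, -0.1]
width: 87.6
grasp_force: 0.0
[(0.73, [485.1, 67.0, 69.7]), (0.61, [545.8, 294.0, 72.6])]
t 21.95 pos [487.4  67.4 208.4] shift [ 1.00e-04 -2.40e-03  4.97e-01] turn [0.0012 0.0004 0.001 ]
```

View pics/w7.png

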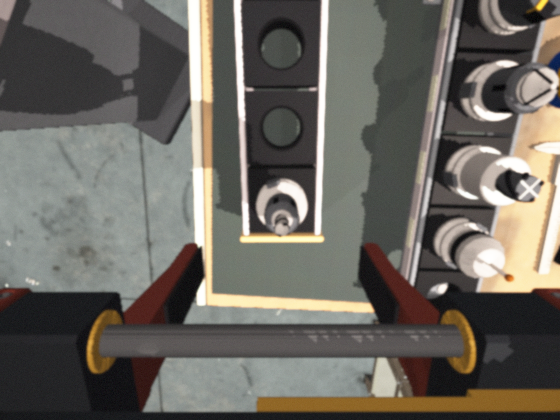

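The drill at (281,207) is centred between the jaws. In the rack, the face mill, countersink, end mill and probe are all standing.

```bash
python3 -m jog '0 0 0.2 0 0 0 -1;0 0 0.4 0 0 0 -1;0 0 0.495 0 0 0 -1;0 0 0.495 0 0 0 -1;0 0 0.495 0 0 0 0;0 0 0.495 0 0 0 1;0 0 0.495 0 0 0 1;0 0 0.495 0 0 0 1'
python3 -m jog '0 0 0 0 0 0 1;0 0 0 0 0 0 1;0 0 0 0 0 0 1;0 0 0 0 0 0 1;0 0 0 0 0 0 1;0 0 0 0 0 0 1;0 0 0 0 0 0 1'
```

```text
t: 22.75
ee_pos: [487.1, 66.9, 110.5]
orientation: [1.498, 2.759, 0.002]
ft_force: [-0.6, 0.2, -0.2]
width: 59.1
grasp_force: 0.0
t: 23.45
ee_pos: [486.8, 66.9, 109.6]
orientation: [1.499, 2.76, 0.001]
ft_force: [1.7, 1.1, 0.3]
width: 27.4
grasp_force: 30.0
```

```bash
python3 -m jog '0 0 0 0 0 0 1;0 0 -0.1 0 0 0 1;0 0 -0.2 0 0 0 1;0 0 -0.3 0 0 0 1;0 0 -0.4 0 0 0 1;0 0 -0.5 0 0 0 1;0 0 -0.5 0 0 0 1;0 0 -0.5 0 0 0 1'
python3 -c "
from h import *
go(681.5,71.2,205,31)"
```

```text
t: 24.25
ee_pos: [485.4, 66.6, 208.6]
orientation: [-1.499, -2.76, 0.002]
ft_force: [-0.7, -0.3, -6.2]
width: 27.4
grasp_force: 30.0
t 24.25 pos [485.4  66.6 208.6] shift [-0.5147  0.8349  0.0164] turn [-0.0028 -0.0011  0.0664]
```

```bash
python3 -m jog '-0.09 0.15 0 0 0 0.01 1;-0.2 0.33 0 0 0 0.03 1;-0.3 0.49 0.01 0 0 0.04 1;-0.4 0.65 0.01 0 0 0.05 1;-0.49 0.79 0.01 0 0 0.066 1;-0.512 0.834 0.015 0 0 0.066 1;-0.512 0.834 0.015 0 0 0.066 1;-0.512 0.834 0.015 0 0 0.066 1'
python3 -c "
from h import *
go(681.5,71.2,130,31)"
```

```text
t: 25.05
ee_pos: [679.9, 71.6, 204.4]
orientation: [-1.545, -2.731, 0.004]
ft_force: [0.0, 1.2, -5.2]
width: 27.4
grasp_force: 30.0
t 25.05 pos [679.9  71.6 204.4] shift [-0.0066  0.0073  0.3719] turn [-0.0078 -0.0038  0.0006]
```

```bash
python3 -m jog '0 0 0.1 0 0 0 1;0 0 0.2 0 0 0 1;0 0 0.28 0 0 0 1;0 0 0.36 0 0 0 1;0 0 0.38 0 0 0 1;0 0 0.38 0 0 0 1;0 0 0.38 0 0 0 1'
python3 -c "
from h import *
go(681.5,71.2,110,31)"
```

```text
t: 25.75
ee_pos: [682.5, 71.8, 131.2]
orientation: [1.546, 2.734, 0.001]
ft_force: [1.2, 0.6, -4.9]
width: 27.3
grasp_force: 30.0
t 25.75 pos [682.5  71.8 131.2] shift [ 0.0002 -0.0058  0.1057] turn [0.0018 0.0009 0.0005]
```

```bash
python3 -m jog '0 -0.005 0.04 0 0 0 1;0 -0.005 0.08 0 0 0 1;0 -0.005 0.1 0 0 0 1;0 -0.005 0.107 0 0 0 1;0 -0.005 0.111 0 0 0 1;0 -0.005 0.111 0 0 0 1;0 -0.005 0.111 0 0 0 1'
```

```text
t: 26.45
ee_pos: [681.4, 71.3, 109.7]
orientation: [1.546, 2.734, 0.001]
ft_force: [-2.8, 0.7, 5.3]
width: 27.2
grasp_force: 30.0
```

Contact, with the height matching the grasp height, so it is seated. I'll release, retreat and check.

```bash
python3 -m jog '0 0 0 0 0 0 -1;0 0 0 0 0 0 -1;0 0 0 0 0 0 -1;0 0 0 0 0 0 -1;0 0 -0.1 0 0 0 -1;0 0 -0.3 0 0 0 -1;0 0 -0.5 0 0 0 -1;0 0 -0.5 0 0 0 -1'
python3 -m jog '0.1 -0.2 -0.2 0 0 0 -1;0.1 -0.4 -0.4 0 0 0 -1;0.1 -0.6 -0.5 0 0 0 -1;0.1 -0.8 -0.5 0 0 0 -1;0.1 -0.8 -0.5 0 0 0 -1;0.1 -0.8 -0.5 0 0 0 -1'
python3 - <<'E'
from h import *
c=np.array([614.2,184.5]);u=np.array([-.515,.857]);v=np.array([.857,.515]);S=[]
for cam in("top","side"):
    im=get_image(cam);M=T(cam);S.append(im[60:260,180:460] if cam=="side" else im[60:260,170:450])
    for n in["face_mill","countersink","end_mill","touch_probe","twist_drill"]:
        for d in pinpoint(n,cam)[:1]:
            p=w(M,d["xyz"]);q=p[:2]-c;print(cam,n,round(d["confidence"],2),"x",round(q@v,1),"y",round(q@u,1),"z",p[2]-71)
cv2.imwrite("pics/fin.png",cv2.resize(np.vstack(S),None,fx=1.45,fy=1.45,interpolation=3)[:,:,::-1])
E
```

```text
t: 27.25
ee_pos: [684.7, 71.5, 214.7]
orientation: [1.543, 2.727, 0.009]
ft_force: [0.6, -0.1, 0.4]
width: 86.5
grasp_force: 0.0
t: 27.85
ee_pos: [533.3, 5.5, 308.5]
orientation: [1.548, 2.733, 0.001]
ft_force: [0.9, 0.3, -0.0]
width: 88.0
grasp_force: 0.0
top face_mill 0.76 x 1.5 y 129.4 z 4.099999999999994
top countersink 0.79 x 1.7 y 68.8 z 2.799999999999997
top end_mill 0.66 x -2.8 y -0.3 z -3.5999999999999943
top touch_probe 0.96 x -2.4 y -67.4 z 1.2999999999999972
top twist_drill 0.92 x -2.5 y -131.9 z -1.0999999999999943
side face_mill 0.89 x 0.2 y 127.4 z -2.4000000000000057
side countersink 0.72 x -0.6 y 67.1 z 2.299999999999997
side end_mill 0.86 x 0.7 y 0.9 z 0.5999999999999943
side touch_probe 0.9 x 2.0 y -65.5 z 0.4000000000000057
side twist_drill 0.67 x -1.2 y -132.8 z -0.4000000000000057
```

View pics/fin.png

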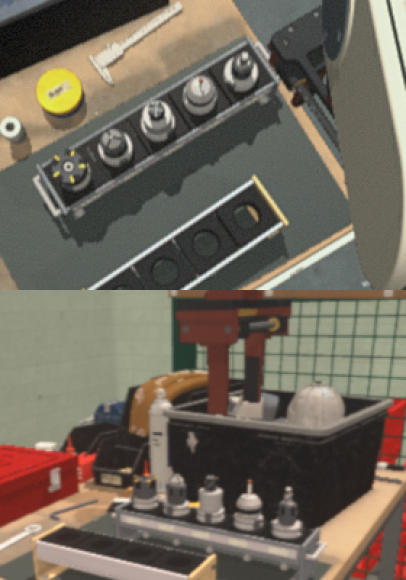

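All five holders stand upright and seated. Left to right they are face mill (70,170), countersink (117,147), end mill (157,120), probe (200,95) and drill (240,72).

```bash
python3 -c "
from workcell import close_job
print(close_job())"
```

```text
the job is handed in; nothing more can be done
None
```

All four cutters are seated in the machine rack in their setting-stand order (face mill, countersink, end mill, [touch probe], twist drill), the probe was left in place, and the job was handed in at about 28 s; the hand-in returned no verdict.

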